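# Set the ratchet lift stand to its fourth notch and load the sensor

### The arm

A 7-joint arm with a two-finger parallel gripper is mounted at the origin on the work surface; the furniture and walls round the work are solid. World frame = base frame: x ahead of the robot, y to its left, z up, the work surface at z = 0. Lengths are in m, angles in rad, forces in N, time in s.
With the tool pointing down it reaches from about 0.425 to 0.925 m from the base axis. Payload 6.8 kg.
Tool frame: the origin (TCP) lies at the very end of the fingers, on their centre line; the grasp point (between the pads) lies bot.grip_point_offset behind it (bot.grip_point_offset is the distance from the TCP to the grasp point, in m); z points along the fingers, y is the line along which they close (so a half turn about z gives the same grasp; the last joint's range is limited). The gripper opens to 85 mm and grips with 20 to 120 N. Pads are 22 mm wide; open, the fingers measure 114 mm over their backs; the gripper's body (76 mm by 85 mm) begins 54 mm behind the grasp point. The pads swing forward as they close: fully open they stand 13 mm farther back than shut.
Start: joints at [-0.108, 0.477, 0.022, 1.555, -0.011, 1.109, -0.083], TCP at [0.675, 0, 0.231] pointing down, gripper open.
Joint ranges: [-2.96, 2.96], [-0.34, 2.1], [-1.41, 1.46], [0.24, 2.44], [-1.37, 4.51], [0.17, 1.92], [-2.96, 2.96]. Speed limits (rad/s): [2.39, 2.39, 3.14, 3.14, 3.14, 3.14, 3.14].

### API

Orientations are given as a unit quaternion [w, x, y, z].
In Python, from station import bot, imaging gives the robot as it stands. The module is installed in compiled form; this text tells all that it offers.
- The arm moves only by the tool carry_out, never from a script. Its argument "targets" is one flat list of numbers, 5 for each row, row after row: the closure in counts, from 0 (fully open) to 255 (shut), then the shift along the world's x, y, z in mm, then the turn about the world's z in degrees. A call has 1 to 20 rows; each row shifts and turns the commanded pose from where the row before left it; what a row does not reach is not made up. A row lasts 1/10 s, in which the tool goes at most 50 mm and 8.59 degrees, less where a joint would pass 70% of its speed; a pose out of reach is approached as far as the arm can. A call is refused whole if a number of a shift passes 50 or a number of a turn 8.59, either way. A call with a gripper value outside its range is refused whole. The fingers move at their own pace and stop on an object; "newtons" is the grip in N (left out, the last holds). Time passes only in rows, so rows that do not move let the fingers close. It gives the time, the measured TCP pose, the force, the opening and the grip force at its end, in the units of the state.
- bot.get_obs(): the state, without advancing time (a new reading comes with each control period).
- imaging.read_camera(name): name is "scene" or "side" or "wrist"; returns a dict with "frame" (420x560x3 uint8, red, green, blue), "fov_y" (degrees; the focal length in pixels is half the picture's height over the tangent of half this angle, whatever the lens; pixels are square), "cx", "cy" (the principal point, pixels), "k1" (the pictures are not rectified: a ray, as slopes to the right and down, at radius r is drawn at 1 + k1 r^2 times it, then the intrinsics apply), "pose" (4x4, takes a point from camera to world coordinates); the wrist camera has in their place "tool_from_camera" (4x4, takes a point from camera to tool coordinates, whose origin is the TCP and whose axes are the flange's). Camera axes: x right, y up, looking along -z (the intrinsics and any distortion apply to the point x, -y, -z); pixel columns grow to the right and rows downward; lengths in m; the calibration is good to about 2 mm. A picture is of the moment at which its call begins: read the wrist's pose just before it. There is no depth.
- bot.hand_in(): hands the job in; it is judged then, once.
The state is a dict: "t": time; "q": joint angles; "joint_vel": joint speeds; "joint_torque": joint torques, N m; "eef_pos": TCP position; "tool_rot": TCP orientation; "contact_force": force on the tool from outside, world axes, zero at the start; "torque": the same for the moment, N m; "gripper_width": opening from 0.0 (shut) to 1.0 (fully open); "grasp_force": force on a finger pad.
Only numpy, scipy, OpenCV 4.12 (cv2) and the standard library are available. Lean on these libraries where they do the work, as an engineer would, in place of code of your own. Each camera call takes 0.05 s, during which the arm holds its last target. There are 200 camera calls.

### The job

Set up the lift stand that holds sensors at reading height. Its column was left part-way up, so press the release lever to let it down to its stop, then raise it exactly four clicks of the ratchet and leave it hanging there on its pawl. After that seat the loose sensor, flange down and flat, in the nest on top of the column; leave the other things on the bench where they are.

Things in the scene. Friction and masses are not known exactly. Their poses are not given: they have to be found in the camera images.
- stand: ratchet lift stand bolted to the bench: grey base plate 116 x 124 x 10 mm, grey housing 40 mm (x) by 52 mm (y), topped by a collar 99 mm above the bench. Origin on the bench under the column's axis, z up, y from the column towards the release lever. A spring pawl is hidden in the closed housing; its height is trimmed differently each time. If raised too far, press the lever and count again.
- column (a joint): lift of the square steel column, m: 0 on its stop, at most 0.058. It slides straight up, falls by its own weight (0.36 kg) and hangs on the pawl at the last notch passed. Notches are 8 mm apart. From the stop the first click comes after 4 to 20 mm of lift (hidden, differs each time), so the fourth at 28 to 44 mm. At the start it hangs on the first, second or third notch.
- head (a point): centre of the column's head, an aluminium block 50 mm (stand's x) by 66 mm (stand's y), 16 mm high; 114 mm above the bench plus the lift; axes as the stand's. Grip it from above across its 50 mm. Over the last 6 mm before a click the upward pull climbs from about 4 to 8 to 11 N, then falls back to about 4 N as the pawl snaps in; lowered again, it stops dead on the pawl.
- nest (a point): centre of the floor of the nest on the head, 122 mm above the bench plus the lift, axes as the stand's. Two curved walls 6 mm high on the +y and -y sides, tapered 2 mm wider at the top, centre a 38 mm flange with 1.5 mm to spare all round; towards +x and -x the nest is open, 30 mm wide, for the fingers.
- lever (a joint): angle of the release lever, rad: 0 at rest with the pawl home, grows as the pad goes down, 0.36 at its stop
- lever_pad (a point): middle of the ribbed top of the release lever's steel pad, 26 x 24 mm, 105 mm from the column's axis on the stand's +y side, about 78 mm above the bench at rest. Pressed down 15 to 20 mm (2 to 4 N; solid stop at about 21 mm) it draws the pawl and the column falls; let go, it springs up. At each click it kicks down by about 12 mm and springs back.
- sensor_mid (a point): the sensor to be loaded: turned metal disc with a 38 mm round flange 3 mm thick at its foot and short brass pins in a recessed face, 13 mm high, 32 g, lying flange down on the bench right of the stand. Point on its axis, 6.5 mm above its underside; z along its axis. Grip it across the flange, with the fingertips 1 to 2 mm above what it lies on.
- coil: bystander: flat coil of solder wire, 39 mm across, 8 mm high, origin under its centre
- loupe: bystander: black loupe, 38 mm across, 39 mm high, origin under its centre
- tray: bystander: black tray with small pins, 93 x 128 x 22 mm, origin under its centre
- driver: bystander: small screwdriver with green handle, 137 mm long, lying along its x axis
- tweezers: bystander: steel tweezers, 128 mm long, lying along its x axis
- brush_stand: bystander: dust brush standing upright on a round steel foot, 156 mm high, origin under its centre
There are look-alikes about, which are no part of the job. What is shaped like the part that bears sensor_mid but green is not meant.

How it is judged:
By the outcome, as a careful person would: the job done as asked, in the order asked, and still so for the second after the job is handed in, with the robot touching nothing.
It also fails if it takes over 67 s, if anything falls off the work surface, if the arm or the gripper's body presses on something with over 40 N, if the wrist force passes 120 N, or if a joint passes its speed limit or range.

## Working session

There is one attempt and no reset: what is moved stays moved. The work goes in short steps, Python scripts to look and compute and a tool call to move; the robot and the scene stay as the last step left them, time stands still between calls to the robot, and variables do not carry over. Pictures are saved under pics/ and viewed, at most 10 in all, crops included, and the job is handed in when it is done.

Besides the shell and the picture viewer there is one more tool, called after "Call:" as a command line: name --argument value ..., lists and objects as JSON in quotes. carry_out: Moves the arm, as the interface text tells. Its arguments: {"type":"object","properties":{"targets":{"type":"array","items":{"type":"number"}},"newtons":{"type":"number"}},"required":["targets"]}

```bash
mkdir -p pics; cat > h.py <<'E'
import numpy as np, cv2
from station import bot, imaging
from scipy.spatial.transform import Rotation as R
def cam(name):
    o=bot.get_obs(); c=imaging.read_camera(name)
    if 'pose' not in c:
        T=np.eye(4); q=np.array(o['tool_rot']); T[:3,:3]=R.from_quat(q[[1,2,3,0]]).as_matrix(); T[:3,3]=o['eef_pos']
        c['pose']=T@np.array(c['tool_from_camera'])
    return c
def save(c,fn): 
    np.savez('pics/'+fn+'.npz',pose=c['pose'],k=[c['fov_y'],c['cx'],c['cy'],c['k1']],h=c['frame'].shape[0]); cv2.imwrite('pics/'+fn+'.png',c['frame'][:,:,::-1])
def load(fn):
    d=np.load('pics/'+fn+'.npz'); return dict(pose=d['pose'],fov_y=d['k'][0],cx=d['k'][1],cy=d['k'][2],k1=d['k'][3],frame=cv2.imread('pics/'+fn+'.png')[:,:,::-1])
def K(c):
    f=420/2/np.tan(np.radians(c['fov_y'])/2); return np.array([[f,0,c['cx']],[0,f,c['cy']],[0,0,1]]),np.array([c['k1'],0,0,0,0.])
def ray(c,uv):
    k,d=K(c); p=cv2.undistortPoints(np.array([[uv]],float),k,d)[0,0]
    P=np.array(c['pose']); return P[:3,3],P[:3,:3]@np.array([p[0],-p[1],-1])
def onz(c,uv,z):
    o,d=ray(c,uv); return o+d*(z-o[2])/d[2]
def proj(c,X):
    k,d=K(c); P=np.linalg.inv(np.array(c['pose'])); x=(P[:3,:3]@np.atleast_2d(X).T).T+P[:3,3]; x=x*[1,-1,-1]
    return cv2.projectPoints(x,np.zeros(3),np.zeros(3),k,d)[0][:,0]
def tri(*cu):
    A=np.zeros((3,3));b=np.zeros(3)
    for c,uv in cu:
        o,d=ray(c,uv); d=d/np.linalg.norm(d); M=np.eye(3)-np.outer(d,d); A+=M;b+=M@o
    return np.linalg.solve(A,b)
E
python3 - <<'E'
from h import *
print(bot.get_obs(), bot.grip_point_offset)
for n in('scene','side'):
    c=cam(n); save(c,n+'0'); print(n,np.round(c['pose'],3).tolist(),c['fov_y'],c['k1'])
c=cam('wrist'); save(c,'wrist0'); print(np.round(c['tool_from_camera'],3).tolist())
E
```

```text
{'t': 0.0, 'q': array([-0.10810158,  0.47779596,  0.02233099,  1.55645868, -0.01153151,
        1.10927905, -0.08308515]), 'joint_vel': array([ 9.66475264e-04,  1.03287123e-03,  1.02193522e-03, -3.15737703e-04,
        5.94523629e-04,  8.86127308e-04,  7.85454879e-05]), 'joint_torque': array([-5.45967814e-04, -5.96443820e+01,  1.60769675e+00, -2.81194621e+01,
        1.24063640e-02,  9.39900521e-03,  2.20753498e-05]), 'eef_pos': array([6.74409211e-01, 9.03089439e-07, 2.30325252e-01]), 'tool_rot': array([-6.03881782e-04,  7.07095294e-01,  7.07117687e-01, -6.76424079e-04]), 'contact_force': array([-0.04170781,  0.05085515, -0.45494812]), 'torque': array([-0.00467052,  0.00854446, -0.01466171]), 'grasp_force': 0.0, 'gripper_width': 0.9947858971789993} 0.0187
scene [[0.782, 0.473, -0.406, 0.026], [-0.623, 0.6, -0.501, -0.568], [0.007, 0.645, 0.764, 0.935], [0.0, 0.0, 0.0, 1.0]] 47.27692662839031 -0.07484715979784519
side [[0.951, 0.152, -0.269, 0.081], [-0.309, 0.462, -0.831, -1.259], [-0.002, 0.874, 0.486, 0.809], [0.0, 0.0, 0.0, 1.0]] 42.49501670893005 -0.14872962571619094
[[0.0, 0.955, 0.297, 0.076], [1.0, 0.0, -0.001, -0.001], [-0.001, 0.297, -0.955, -0.143], [0.0, 0.0, 0.0, 1.0]]
```

View pics/scene0.png

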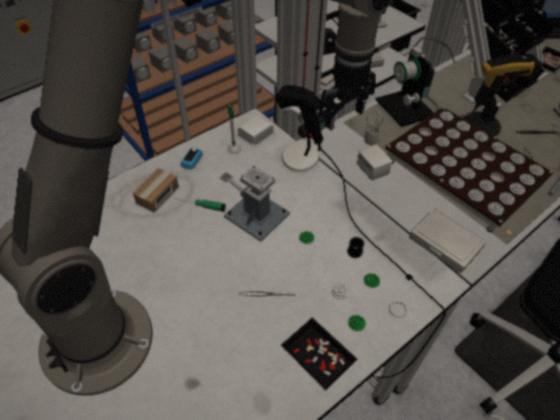

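View pics/side0.png

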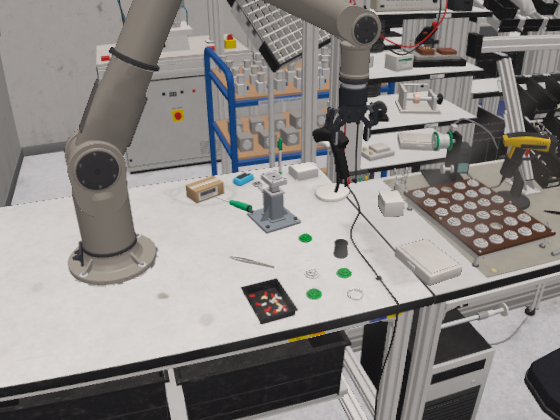

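```bash
python3 - <<'E'
from h import *
s=load('scene0'); d=load('side0')
print(proj(s,[[.6744,0,.23]]),proj(d,[[.6744,0,.23]]))
for n,a,b,z in [('sensor',(340,291),(312,273),.0065),('coil',(398,310),(355,294),.004),('loupe',(355,247),(341,248),.02),('head',(258,180),(272,182),.13),('g1',(307,238),(305,238),.01),('tray',(319,352),(269,300),.01),('pad',(227,177),None,.078),('brush',(235,149),(281,176),0)]:
    print(n,onz(s,a,z).round(3), onz(d,b,z).round(3) if b else '', tri((s,a),(d,b)).round(3) if b else '')
a=cv2.resize(s['frame'][130:250,180:310],None,fx=3,fy=3,interpolation=cv2.INTER_CUBIC)
b=cv2.resize(d['frame'][150:250,220:350],None,fx=3,fy=3,interpolation=cv2.INTER_CUBIC)
m=np.zeros((360,780,3),np.uint8); m[:360,:390]=a; m[:300,390:]=b
cv2.imwrite('pics/crop1.png',m[:,:,::-1])
E
```

```text
[[342.81829267 124.95999741]] [[348.91874381 145.65339104]]
sensor [ 0.481 -0.23   0.006] [ 0.482 -0.238  0.006] [ 0.486 -0.227 -0.002]
coil [ 0.549 -0.343  0.004] [ 0.551 -0.346  0.004] [ 0.552 -0.342  0.   ]
loupe [ 0.584 -0.17   0.02 ] [ 0.586 -0.175  0.02 ] [ 0.589 -0.167  0.014]
head [0.474 0.059 0.13 ] [0.464 0.043 0.13 ] [0.474 0.064 0.121]
g1 [ 0.518 -0.075  0.01 ] [ 0.518 -0.084  0.01 ] [ 0.524 -0.069 -0.   ]
tray [ 0.348 -0.309  0.01 ] [ 0.348 -0.31   0.01 ] [ 0.348 -0.309  0.009]
pad [0.449 0.155 0.078]  
brush [0.569 0.298 0.   ] [0.58  0.327 0.   ] [0.561 0.28  0.022]
```

View pics/crop1.png

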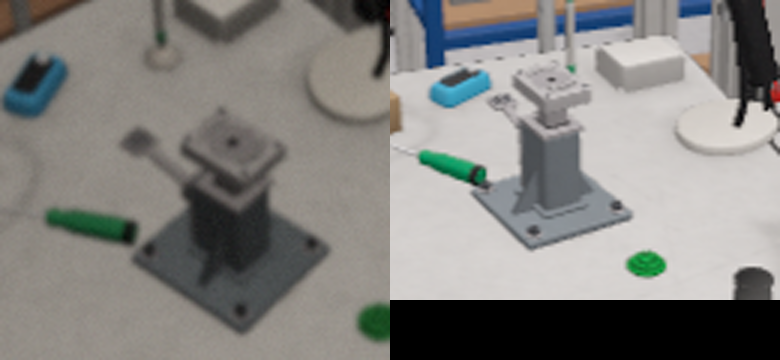

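```bash
python3 - <<'E'
from h import *
s=load('scene0'); d=load('side0')
S=lambda x,y:(180+x/3-.33,130+y/3-.33); D=lambda x,y:(220+(x-390)/3-.33,150+y/3-.33)
for z,ps,pd in [(.01,[(133,258),(241,330),(329,247)],[(475,194),(534,247),(631,214)])]:
    A=np.array([onz(s,S(*p),z) for p in ps]);B=np.array([onz(d,D(*p),z) for p in pd])
    for P in(A,B):
        print(P.round(3).tolist(), 'mid',((P[0]+P[2])/2).round(3), 'len',np.linalg.norm(np.diff(P,axis=0),axis=1).round(3),'ang',[np.degrees(np.arctan2(*(v[1::-1]))).round(1) for v in np.diff(P,axis=0)])
h=tri((s,S(235,142)),(d,D(551,78))); print('head nest',h.round(4))
p=tri((s,S(140,140)),(d,D(502,101))); print('pad',p.round(4), np.linalg.norm((p-h)[:2]), np.degrees(np.arctan2(p[1]-h[1],p[0]-h[0])))
print(proj(s,[[.47,.06,.3]]))
E
```

```text
[[0.4, 0.106, 0.01], [0.426, -0.009, 0.01], [0.536, 0.015, 0.01]] mid [0.468 0.061 0.01 ] len [0.118 0.113] ang [np.float64(-77.5), np.float64(11.9)]
[[0.402, 0.091, 0.01], [0.43, -0.022, 0.01], [0.536, 0.007, 0.01]] mid [0.469 0.049 0.01 ] len [0.116 0.11 ] ang [np.float64(-76.4), np.float64(15.1)]
head nest [0.4724 0.0561 0.1427]
pad [0.4525 0.1646 0.0699] 0.11026386544236139 100.38453154140919
[[253.95910213 123.16875824]]
```

Call:
carry_out --targets '[0, -20, 6, 4, 2, 0, -40, 12, 6, 2, 0, -44, 12, 6, 2, 0, -44, 12, 6, 3, 0, -40, 10, 6, 3, 0, -16, 8, 0, 0, 0, 0, 0, 0, 0]'

```text
t: 0.85
eef_pos: [0.4693, 0.0611, 0.2596]
tool_rot: [-0.0, 0.629, 0.778, 0.0]
contact_force: [0.3, -0.1, 0.3]
gripper_width: 0.999
grasp_force: 0.0
```

```bash
python3 - <<'E'
from h import *
c=cam('wrist'); save(c,'w1'); o=bot.get_obs(); print(o['t'],o['eef_pos'],o['contact_force'])
print(c['pose'].round(3).tolist(),c['fov_y'],c['k1'])
a=c['frame']; cv2.imwrite('pics/w1b.png',cv2.resize(a,(800,600),interpolation=cv2.INTER_CUBIC)[:,:,::-1])
E
```

```text
0.9 [0.47103156 0.06035579 0.25959624] [-0.01096694 -0.3858363   0.13252082]
[[0.978, -0.2, -0.063, 0.452], [0.21, 0.934, 0.29, 0.135], [0.001, -0.297, 0.955, 0.402], [0.0, 0.0, 0.0, 1.0]] 63.904492857328876 -0.0778569391362705
```

View pics/w1b.png

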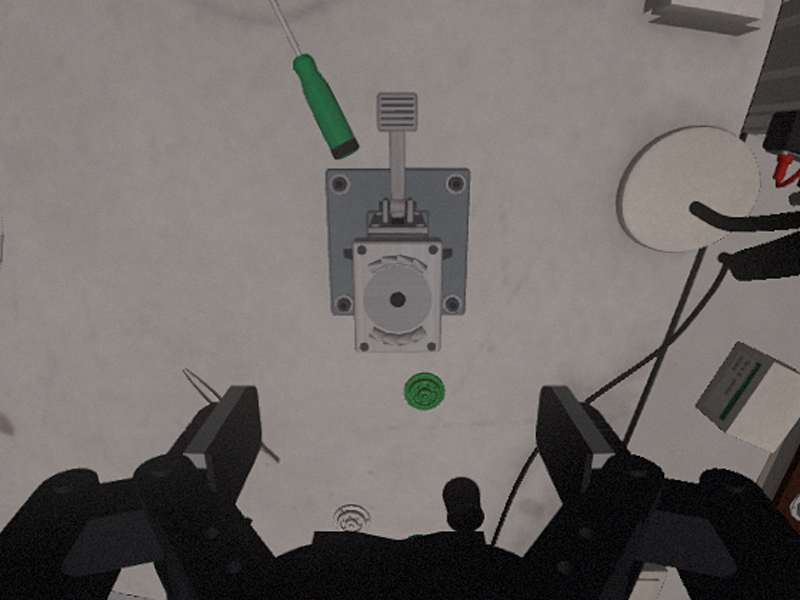

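```bash
cat >> h.py <<'E'
def V(x,y): return ((x+.5)*.7-.5,(y+.5)*.7-.5)
E
python3 - <<'E'
from h import *
c=load('w1'); 
cs=[(354.5,241),(441.5,241),(440,351.5),(356.5,352)]
for L in(.008,.016,.02,.024,.032):
    P=np.array([onz(c,V(*p),.122+L) for p in cs]); e=[P[1]-P[0],P[2]-P[1],P[2]-P[3],P[3]-P[0]]
    print(L,P.mean(0).round(4),[np.linalg.norm(v).round(4) for v in e],[np.degrees(np.arctan2(v[1],v[0])).round(1) for v in e], onz(c,V(398,299),.122+L).round(4))
print('pad',[onz(c,V(*p),.078).round(4).tolist() for p in [(398,112),(377,93),(417,93),(418,131),(379,131)]])
print('plate',[onz(c,V(*p),.01).round(4).tolist() for p in [(326,169),(469,168),(466,314),(331,315)]])
for n,p,z in [('sensor',(351,517),.01),('green',(424,391),.01)]: print(n,onz(c,V(*p),z).round(4))
print('drv',[onz(c,V(*p),.01).round(4).tolist() for p in [(346,155),(306,62)]])
E
```

```text
0.008 [0.47   0.0541 0.13  ] [np.float64(0.0497), np.float64(0.0683), np.float64(0.0512), np.float64(0.0687)] [np.float64(12.1), np.float64(-77.1), np.float64(12.5), np.float64(-78.4)] [0.47   0.0536 0.13  ]
0.016 [0.4695 0.0564 0.138 ] [np.float64(0.0482), np.float64(0.0663), np.float64(0.0497), np.float64(0.0666)] [np.float64(12.1), np.float64(-77.1), np.float64(12.5), np.float64(-78.4)] [0.4695 0.056  0.138 ]
0.02 [0.4692 0.0576 0.142 ] [np.float64(0.0475), np.float64(0.0653), np.float64(0.049), np.float64(0.0656)] [np.float64(12.1), np.float64(-77.1), np.float64(12.5), np.float64(-78.4)] [0.4692 0.0572 0.142 ]
0.024 [0.469  0.0588 0.146 ] [np.float64(0.0468), np.float64(0.0643), np.float64(0.0482), np.float64(0.0646)] [np.float64(12.1), np.float64(-77.1), np.float64(12.5), np.float64(-78.4)] [0.469  0.0584 0.146 ]
0.032 [0.4684 0.0612 0.154 ] [np.float64(0.0453), np.float64(0.0623), np.float64(0.0467), np.float64(0.0626)] [np.float64(12.1), np.float64(-77.1), np.float64(12.5), np.float64(-78.4)] [0.4685 0.0608 0.154 ]
pad [[0.4473, 0.1597, 0.078], [0.4319, 0.1681, 0.078], [0.4566, 0.1734, 0.078], [0.4623, 0.151, 0.078], [0.4378, 0.1457, 0.078]]
plate [[0.3994, 0.1111, 0.01], [0.51, 0.1356, 0.01], [0.5379, 0.0168, 0.01], [0.4243, -0.0085, 0.01]]
sensor [ 0.4796 -0.2178  0.01  ]
green [ 0.5192 -0.0628  0.01  ]
drv [[0.413, 0.1249, 0.01], [0.3707, 0.186, 0.01]]
```

Call:
carry_out --targets '[255, -8, 33, 0, 0, 255, -8, 33, -10, 0, 255, -8, 33, -30, 0, 255, 0, 0, -40, 0, 255, 0, 0, -40, 0, 255, 0, 0, -30, 0, 255, 0, 0, -20, 0, 255, 0, 0, 0, 0, 255, 0, 0, 0, 0]' --newtons 40

```text
t: 1.8
eef_pos: [0.4481, 0.1589, 0.0891]
tool_rot: [-0.0, 0.63, 0.777, -0.0]
contact_force: [0.7, 0.4, 0.7]
gripper_width: 0.001
grasp_force: 0.0
```

Call:
carry_out --targets '[255, -1, 0, -9, 0, 255, 0, 0, -8, 0, 255, 0, 0, -6, 0, 255, 0, 0, -4, 0, 255, 0, 0, 0, 0, 255, 0, 0, 0, 0, 255, 0, 0, 0, 0]'

```text
t: 2.5
eef_pos: [0.4464, 0.1594, 0.0627]
tool_rot: [0.0, 0.629, 0.777, 0.001]
contact_force: [0.9, 2.6, 2.1]
gripper_width: 0.004
grasp_force: 1.6
```

```bash
python3 - <<'E'
from h import *
c=cam('wrist'); save(c,'w2'); o=bot.get_obs(); print(o['t'],o['eef_pos'],o['contact_force'])
d=cam('side'); save(d,'side2')
m=np.zeros((420,560+240,3),np.uint8); m[:,:560]=c['frame']; m[:240,560:]=cv2.resize(d['frame'][150:230,230:310],None,fx=3,fy=3,interpolation=cv2.INTER_CUBIC)
cv2.imwrite('pics/m2.png',m[:,:,::-1])
E
```

```text
2.55 [0.44632378 0.15930949 0.06263893] [1.47449019 2.65113143 2.78965636]
```

View pics/m2.png

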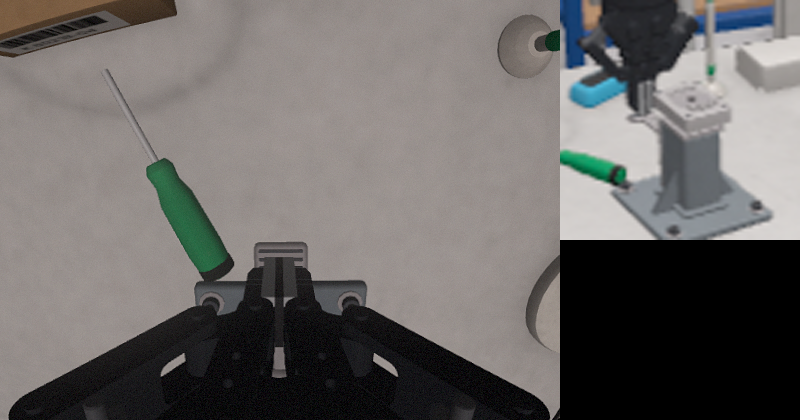

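Call:
carry_out --targets '[255, 0, 0, 20, 0, 0, 0, 0, 40, 0, 0, 0, 0, 45, 0, 0, 7, -34, 34, 0, 0, 8, -34, 0, 0, 0, 8, -35, 0, 0, 0, 0, 0, 0, 0, 0, 0, 0, 0, 0]'

```text
t: 3.4
eef_pos: [0.468, 0.0544, 0.2007]
tool_rot: [-0.001, 0.631, 0.776, -0.001]
contact_force: [-0.1, -0.1, 0.0]
gripper_width: 1.0
grasp_force: 0.0
```

```bash
python3 - <<'E'
from h import *
c=cam('wrist'); save(c,'w3'); o=bot.get_obs(); print(o['t'],o['eef_pos'],o['contact_force'])
a=c['frame']; cv2.imwrite('pics/w3b.png',cv2.resize(a,(800,600),interpolation=cv2.INTER_CUBIC)[:,:,::-1])
E
```

```text
3.45 [0.46801661 0.05564446 0.20075184] [-0.26715954 -0.55222152 -0.02014467]
```

View pics/w3b.png

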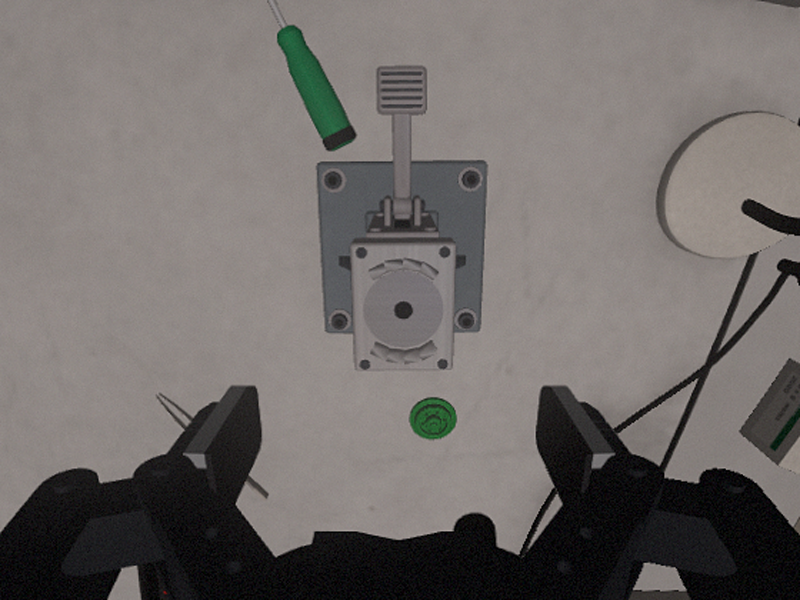

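```bash
python3 - <<'E'
from h import *
c=load('w3'); 
cs=[(351,240),(456,239),(452.5,369),(354.5,370)]
for L in(-.003,0,.003,):
    P=np.array([onz(c,V(*p),.122+L) for p in cs]); e=[P[1]-P[0],P[2]-P[1],P[2]-P[3],P[3]-P[0]]
    print(L,P.mean(0).round(4),[np.linalg.norm(v).round(4) for v in e],[np.degrees(np.arctan2(v[1],v[0])).round(1) for v in e], onz(c,V(403,310),.122+L).round(4))
print('pad',onz(c,V(402,90),.078).round(4))
P=c['pose'];print(R.from_matrix(P[:3,:3]).as_euler('zyx',degrees=True), proj(c,[[.468,.0556,.182]])/.7)
E
```

```text
-0.003 [0.469  0.0576 0.119 ] [np.float64(0.0494), np.float64(0.067), np.float64(0.0502), np.float64(0.0671)] [np.float64(12.4), np.float64(-77.6), np.float64(12.5), np.float64(-78.3)] [0.469  0.0562 0.119 ]
0 [0.4687 0.0585 0.122 ] [np.float64(0.0487), np.float64(0.0661), np.float64(0.0495), np.float64(0.0662)] [np.float64(12.4), np.float64(-77.6), np.float64(12.5), np.float64(-78.3)] [0.4688 0.0571 0.122 ]
0.003 [0.4685 0.0595 0.125 ] [np.float64(0.0481), np.float64(0.0652), np.float64(0.0489), np.float64(0.0653)] [np.float64(12.4), np.float64(-77.6), np.float64(12.5), np.float64(-78.3)] [0.4686 0.0581 0.125 ]
pad [0.4469 0.1595 0.078 ]
[ 11.33919141  -3.43042383 -16.98689639] [[401.07185497 364.79660424]]
```

Call:
carry_out --targets '[0, 0.7, 1.5, -30, 0.4, 0, 0, 0, -30, 0, 0, 0, 0, -25, 0, 0, 0, 0, -8, 0, 0, 0, 0, -3, 0, 0, 0, 0, 0, 0, 0, 0, 0, 0, 0]'

```text
t: 4.15
eef_pos: [0.4705, 0.0579, 0.1063]
tool_rot: [0.001, 0.626, 0.779, 0.001]
contact_force: [0.4, -0.4, 0.3]
gripper_width: 0.998
grasp_force: 0.0
```

Call:
carry_out --targets '[255, 0, 0, 0, 0, 255, 0, 0, 0, 0, 255, 0, 0, 0, 0, 255, 0, 0, 0, 0, 255, 0, 0, 0, 0]' --newtons 60

```text
t: 4.65
eef_pos: [0.4696, 0.0574, 0.1062]
tool_rot: [0.0, 0.627, 0.779, -0.0]
contact_force: [-4.7, -0.2, 9.9]
gripper_width: 0.568
grasp_force: 61.5
```

Call:
carry_out --targets '[255, -0.8, -0.2, 0, 0, 255, 0, 0, 1, 0, 255, 0, 0, 0, 0, 255, 0, 0, 0, 0]'

```text
t: 5.05
eef_pos: [0.4695, 0.0574, 0.1064]
tool_rot: [0.0, 0.627, 0.779, 0.001]
contact_force: [2.6, 0.4, -3.4]
gripper_width: 0.569
grasp_force: 62.5
```

Call:
carry_out --targets '[255, 0, 0, 1, 0, 255, 0, 0, 0, 0]'

```text
t: 5.25
eef_pos: [0.4695, 0.0574, 0.1075]
tool_rot: [0.0, 0.627, 0.779, 0.0]
contact_force: [4.2, 0.2, -3.9]
gripper_width: 0.567
grasp_force: 62.5
```

Call:
carry_out --targets '[255, 0, 0, 1, 0, 255, 0, 0, 0, 0]'

```text
t: 5.45
eef_pos: [0.4695, 0.0574, 0.1086]
tool_rot: [0.0, 0.627, 0.779, 0.0]
contact_force: [4.8, 0.7, -2.7]
gripper_width: 0.569
grasp_force: 62.6
```

Call:
carry_out --targets '[255, 0, 0, 1, 0, 255, 0, 0, 0, 0]'

```text
t: 5.65
eef_pos: [0.4694, 0.0574, 0.1096]
tool_rot: [0.0, 0.627, 0.779, 0.0]
contact_force: [5.2, 0.9, -3.6]
gripper_width: 0.567
grasp_force: 62.6
```

Call:
carry_out --targets '[255, 0, 0, 1, 0, 255, 0, 0, 0, 0]'

```text
t: 5.85
eef_pos: [0.4694, 0.0574, 0.1105]
tool_rot: [0.0, 0.627, 0.779, 0.0]
contact_force: [5.6, 0.4, -3.1]
gripper_width: 0.565
grasp_force: 62.6
```

Call:
carry_out --targets '[255, 0, 0, 1, 0, 255, 0, 0, 0, 0]'

```text
t: 6.05
eef_pos: [0.4695, 0.0574, 0.1116]
tool_rot: [0.0, 0.627, 0.779, 0.0]
contact_force: [5.2, 0.8, -3.1]
gripper_width: 0.566
grasp_force: 62.6
```

Call:
carry_out --targets '[255, 0, 0, 1, 0, 255, 0, 0, 0, 0]'

```text
t: 6.25
eef_pos: [0.4695, 0.0574, 0.1125]
tool_rot: [0.0, 0.627, 0.779, 0.0]
contact_force: [5.0, 1.2, -4.4]
gripper_width: 0.571
grasp_force: 62.6
```

Call:
carry_out --targets '[255, 0, 0, 1, 0, 255, 0, 0, 0, 0]'

```text
t: 6.45
eef_pos: [0.4695, 0.0574, 0.1135]
tool_rot: [0.0, 0.627, 0.779, 0.0]
contact_force: [5.0, 0.9, -2.8]
gripper_width: 0.565
grasp_force: 62.6
```

Call:
carry_out --targets '[255, 0.4, 0, 1, 0, 255, 0, 0, 0, 0]'

```text
t: 6.65
eef_pos: [0.4695, 0.0574, 0.1143]
tool_rot: [0.0, 0.627, 0.779, 0.0]
contact_force: [6.5, 0.7, -5.6]
gripper_width: 0.567
grasp_force: 63.4
```

Call:
carry_out --targets '[255, 0, 0, 1, 0, 255, 0, 0, 0, 0]'

```text
t: 6.85
eef_pos: [0.4695, 0.0574, 0.1151]
tool_rot: [0.0, 0.627, 0.779, 0.0]
contact_force: [6.0, 0.9, -6.5]
gripper_width: 0.565
grasp_force: 63.2
```

Call:
carry_out --targets '[255, 0, 0, 1, 0, 255, 0, 0, 0, 0]'

```text
t: 7.05
eef_pos: [0.4695, 0.0574, 0.1161]
tool_rot: [0.0, 0.627, 0.779, 0.0]
contact_force: [5.8, 0.2, -7.7]
gripper_width: 0.569
grasp_force: 63.2
```

Call:
carry_out --targets '[255, 0, 0, 1, 0, 255, 0, 0, 0, 0]'

```text
t: 7.25
eef_pos: [0.4695, 0.0574, 0.1171]
tool_rot: [0.0, 0.627, 0.779, 0.0]
contact_force: [6.1, 0.0, -7.3]
gripper_width: 0.565
grasp_force: 63.4
```

Call:
carry_out --targets '[255, 0, 0, 1, 0, 255, 0, 0, 0, 0]'

```text
t: 7.45
eef_pos: [0.4695, 0.0574, 0.118]
tool_rot: [0.0, 0.627, 0.779, 0.0]
contact_force: [5.5, 1.0, -7.2]
gripper_width: 0.568
grasp_force: 63.5
```

Call:
carry_out --targets '[255, 0, 0, 1, 0, 255, 0, 0, 0, 0]'

```text
t: 7.65
eef_pos: [0.4695, 0.0574, 0.1193]
tool_rot: [0.0, 0.627, 0.779, 0.0]
contact_force: [4.3, 0.4, -3.5]
gripper_width: 0.569
grasp_force: 64.1
```

Call:
carry_out --targets '[255, 0, 0, 1, 0, 255, 0, 0, 0, 0]'

```text
t: 7.85
eef_pos: [0.4695, 0.0574, 0.1205]
tool_rot: [0.0, 0.627, 0.779, 0.0]
contact_force: [4.8, 1.5, -3.7]
gripper_width: 0.569
grasp_force: 64.1
```

Call:
carry_out --targets '[255, 0, 0, 1, 0, 255, 0, 0, 0, 0]'

```text
t: 8.05
eef_pos: [0.4695, 0.0574, 0.1215]
tool_rot: [0.0, 0.627, 0.779, 0.0]
contact_force: [4.8, 1.3, -3.2]
gripper_width: 0.567
grasp_force: 64.1
```

Call:
carry_out --targets '[255, 0, 0, 1, 0, 255, 0, 0, 0, 0]'

```text
t: 8.25
eef_pos: [0.4695, 0.0574, 0.1223]
tool_rot: [0.0, 0.627, 0.779, 0.0]
contact_force: [5.8, 1.1, -5.2]
gripper_width: 0.57
grasp_force: 63.8
```

Call:
carry_out --targets '[255, 0, 0, 1, 0, 255, 0, 0, 0, 0]'

```text
t: 8.45
eef_pos: [0.4694, 0.0574, 0.1231]
tool_rot: [0.0, 0.627, 0.779, 0.0]
contact_force: [5.8, 0.8, -6.5]
gripper_width: 0.568
grasp_force: 63.7
```

Call:
carry_out --targets '[255, 0, 0, 1, 0, 255, 0, 0, 1, 0, 255, 0, 0, 0, 0]'

```text
t: 8.75
eef_pos: [0.4695, 0.0574, 0.1251]
tool_rot: [0.0, 0.627, 0.779, 0.0]
contact_force: [6.2, 1.3, -8.4]
gripper_width: 0.565
grasp_force: 63.6
```

Call:
carry_out --targets '[255, 0, 0, 1, 0, 255, 0, 0, 1, 0, 255, 0, 0, 0, 0]'

```text
t: 9.05
eef_pos: [0.4695, 0.0574, 0.1273]
tool_rot: [0.0, 0.627, 0.779, 0.0]
contact_force: [4.3, 0.6, -3.7]
gripper_width: 0.566
grasp_force: 64.1
```

Call:
carry_out --targets '[255, 0, 0, 1, 0, 255, 0, 0, 1, 0, 255, 0, 0, 0, 0]'

```text
t: 9.35
eef_pos: [0.4695, 0.0574, 0.1294]
tool_rot: [0.0, 0.627, 0.779, 0.0]
contact_force: [4.3, 0.9, -3.2]
gripper_width: 0.567
grasp_force: 64.1
```

Call:
carry_out --targets '[255, 0, 0, 1, 0, 255, 0, 0, 1, 0, 255, 0, 0, 0, 0]'

```text
t: 9.65
eef_pos: [0.4694, 0.0574, 0.1311]
tool_rot: [0.0, 0.627, 0.779, 0.0]
contact_force: [5.5, 1.2, -6.4]
gripper_width: 0.568
grasp_force: 63.7
```

Call:
carry_out --targets '[255, 0, 0, 1, 0, 255, 0, 0, 1, 0, 255, 0, 0, 0, 0]'

```text
t: 9.95
eef_pos: [0.4694, 0.0574, 0.133]
tool_rot: [0.0, 0.627, 0.779, 0.0]
contact_force: [5.8, 0.6, -7.2]
gripper_width: 0.564
grasp_force: 63.6
```

Call:
carry_out --targets '[255, 0, 0, 1, 0, 255, 0, 0, 1, 0, 255, 0, 0, 0, 0]'

```text
t: 10.25
eef_pos: [0.4695, 0.0574, 0.1353]
tool_rot: [0.0, 0.627, 0.779, 0.0]
contact_force: [5.5, 0.5, -4.4]
gripper_width: 0.566
grasp_force: 64.1
```

Call:
carry_out --targets '[255, 0, 0, 1, 0, 255, 0, 0, 1, 0, 255, 0, 0, 0, 0]'

```text
t: 10.55
eef_pos: [0.4694, 0.0574, 0.1374]
tool_rot: [0.0, 0.627, 0.779, 0.0]
contact_force: [4.7, 1.4, -3.3]
gripper_width: 0.57
grasp_force: 64.1
```

Call:
carry_out --targets '[255, 0, 0, 1, 0, 255, 0, 0, 1, 0, 255, 0, 0, 0, 0]'

```text
t: 10.85
eef_pos: [0.4695, 0.0574, 0.1391]
tool_rot: [0.0, 0.627, 0.779, 0.0]
contact_force: [5.9, 1.1, -6.2]
gripper_width: 0.57
grasp_force: 63.7
```

Call:
carry_out --targets '[255, 0, 0, 1, 0, 255, 0, 0, 1, 0, 255, 0, 0, 0, 0]'

```text
t: 11.15
eef_pos: [0.4694, 0.0574, 0.141]
tool_rot: [0.0, 0.627, 0.779, 0.0]
contact_force: [6.6, 1.8, -6.8]
gripper_width: 0.569
grasp_force: 63.6
```

Call:
carry_out --targets '[255, 0, 0, 1, 0, 255, 0, 0, 1, 0, 255, 0, 0, 0, 0]'

```text
t: 11.45
eef_pos: [0.4695, 0.0574, 0.1432]
tool_rot: [0.0, 0.627, 0.779, 0.0]
contact_force: [5.6, 0.9, -3.3]
gripper_width: 0.565
grasp_force: 64.1
```

Call:
carry_out --targets '[255, 0, 0, 1, 0, 255, 0, 0, 0, 0]'

```text
t: 11.65
eef_pos: [0.4695, 0.0574, 0.1444]
tool_rot: [0.0, 0.627, 0.779, 0.0]
contact_force: [4.6, 2.7, -2.6]
gripper_width: 0.567
grasp_force: 64.1
```

Call:
carry_out --targets '[255, 0, 0, -1, 0, 255, 0, 0, 0, 0]'

```text
t: 11.85
eef_pos: [0.4695, 0.0574, 0.1432]
tool_rot: [0.0, 0.627, 0.779, 0.0]
contact_force: [5.4, 1.3, -3.4]
gripper_width: 0.567
grasp_force: 64.1
```

Call:
carry_out --targets '[255, 0, 0, -0.6, 0, 255, 0, 0, 0, 0]'

```text
t: 12.05
eef_pos: [0.4695, 0.0574, 0.143]
tool_rot: [0.0, 0.627, 0.779, 0.0]
contact_force: [2.0, 1.9, 1.3]
gripper_width: 0.569
grasp_force: 64.8
```

Call:
carry_out --targets '[0, 0, 0, 0, 0, 0, 0, 0, 0, 0, 0, 0, 0, 0, 0, 0, 0, 0, 0, 0, 0, 0, 0, 20, 0, 0, 0, 0, 40, 0, 0, 0, 0, 40, 0, 0, 0, 0, 20, 0, 0, 0, 0, 0, 0, 0, 0, 0, 0, 0]'

```text
t: 13.05
eef_pos: [0.469, 0.0572, 0.2625]
tool_rot: [-0.0, 0.627, 0.779, -0.0]
contact_force: [0.4, 0.5, 0.2]
gripper_width: 1.001
grasp_force: 0.0
```

```bash
python3 - <<'E'
from h import *
c=cam('wrist'); save(c,'w4'); o=bot.get_obs(); print(o['t'],o['eef_pos'],o['contact_force'])
print('predicted hole', proj(c,[[.4688,.0571,.122+.0368]])+.0)
x,y=np.round(proj(c,[[.4688,.0571,.1588]])[0]).astype(int)
g=cv2.cvtColor(c['frame'],cv2.COLOR_RGB2GRAY)
w=g[y-30:y+30,x-30:x+30]; m=(w<75).astype(np.uint8); n,l,s,ce=cv2.connectedComponentsWithStats(m)
print([(s[i,4],(ce[i]+[x-30,y-30]).round(1).tolist()) for i in range(1,n) if s[i,4]>15])
for L in (.0288,.0368,.0448): print(L, proj(c,[[.4688,.0571,.122+L]]).round(1))
E
```

```text
13.1 [0.46851534 0.05709483 0.26171024] [-1.20491781  0.09011142 -0.66498   ]
predicted hole [[279.41979353 209.8005639 ]]
[(np.int32(103), [279.4, 209.9])]
0.0288 [[279.4 206.8]]
0.0368 [[279.4 209.8]]
0.0448 [[279.4 213. ]]
```

Call:
carry_out --targets '[0, 0, -20, 0, 0, 0, 2, -45, 0, 0, 0, 2, -48, -5, 0, 0, 2, -48, -15, 0, 0, 2, -48, -20, 0, 0, 2, -42, -20, 0, 0, 2, -30, -10, 0, 0, 0, 0, 0, 0, 0, 0, 0, 0, 0]'

```text
t: 14.0
eef_pos: [0.4801, -0.2214, 0.1919]
tool_rot: [-0.002, 0.627, 0.779, -0.001]
contact_force: [0.8, 1.0, 0.7]
gripper_width: 0.998
grasp_force: 0.0
```

```bash
python3 - <<'E'
from h import *
c=cam('wrist'); save(c,'w5'); o=bot.get_obs(); print(o['t'],o['eef_pos'],o['contact_force'])
cv2.imwrite('pics/w5b.png',cv2.resize(c['frame'],(800,600),interpolation=cv2.INTER_CUBIC)[:,:,::-1])
E
```

```text
14.05 [ 0.48070351 -0.22038184  0.19253528] [-0.32764614 -0.04349713 -0.37779649]
```

View pics/w5b.png

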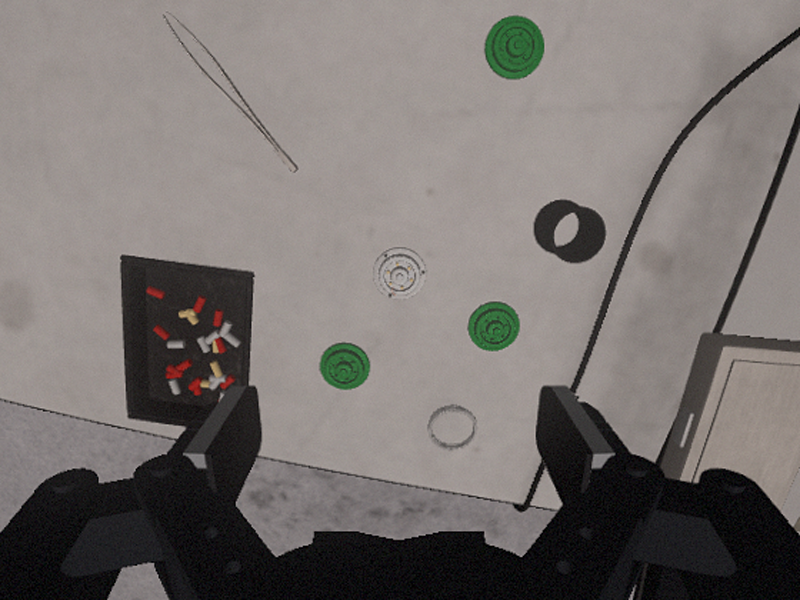

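```bash
python3 - <<'E'
from h import *
c=load('w5')
g=c['frame'].astype(int)
print('ctr',onz(c,V(400,273),.003).round(4), 'edges',[onz(c,V(*p),.003).round(4).tolist() for p in [(374,272),(426,272.5),(399.5,247),(400,299)]])
P=np.array([onz(c,V(*p),.003) for p in [(374,272),(426,272.5),(399.5,247),(400,299)]]); print(P.mean(0),np.linalg.norm(P[0]-P[1]),np.linalg.norm(P[2]-P[3]))
print('hub',onz(c,V(400,275),.011).round(4), [onz(c,V(*p),.01).round(4).tolist() for p in [(345,366),(494,326)]])
E
```

```text
ctr [ 0.4813 -0.2272  0.003 ] edges [[0.4631, -0.2305, 0.003], [0.4992, -0.2229, 0.003], [0.4769, -0.2091, 0.003], [0.4854, -0.2461, 0.003]]
[ 0.48115326 -0.22713923  0.003     ] 0.03685462250102199 0.03793785009723432
hub [ 0.4811 -0.2267  0.011 ] [[0.4563, -0.3032, 0.01], [0.5554, -0.2493, 0.01]]
```

Call:
carry_out --targets '[110, 0.5, -6.3, -40, 0, 110, 0, 0, -50, 0, 110, 0, 0, -40, 0, 110, 0, 0, -28, 0, 110, 0, 0, 0, 0, 110, 0, 0, 0, 0, 110, 0, 0, 0, 0]' --newtons 20

```text
t: 14.75
eef_pos: [0.4833, -0.2276, 0.0375]
tool_rot: [0.001, 0.626, 0.78, 0.001]
contact_force: [-0.0, 0.3, -1.0]
gripper_width: 0.567
grasp_force: 0.0
```

Call:
carry_out --targets '[110, 0, 0, 0, 0]'

```text
t: 14.85
eef_pos: [0.4832, -0.228, 0.0375]
tool_rot: [0.002, 0.626, 0.779, 0.001]
contact_force: [0.1, -0.6, -1.1]
gripper_width: 0.568
grasp_force: 0.0
```

Call:
carry_out --targets '[110, 0, 0, 0, 0]'

```text
t: 14.95
eef_pos: [0.4827, -0.228, 0.037]
tool_rot: [0.001, 0.627, 0.779, 0.0]
contact_force: [0.7, -0.4, -0.3]
gripper_width: 0.571
grasp_force: 0.0
```

```bash
python3 - <<'E'
from h import *
import numpy as np
for i in range(3): c=cam('wrist'); o=bot.get_obs(); print(o['t'],o['eef_pos'].round(4))
save(c,'w6'); print(proj(c,[[.4812,-.2271,.003]]))
cv2.imwrite('pics/w6b.png',cv2.resize(c['frame'][180:420,120:440],(800,600),interpolation=cv2.INTER_CUBIC)[:,:,::-1])
E
```

```text
15.0 [ 0.4824 -0.228   0.0367]
15.05 [ 0.4822 -0.228   0.0364]
15.1 [ 0.4821 -0.2279  0.0362]
[[278.64549132 244.51698765]]
```

View pics/w6b.png

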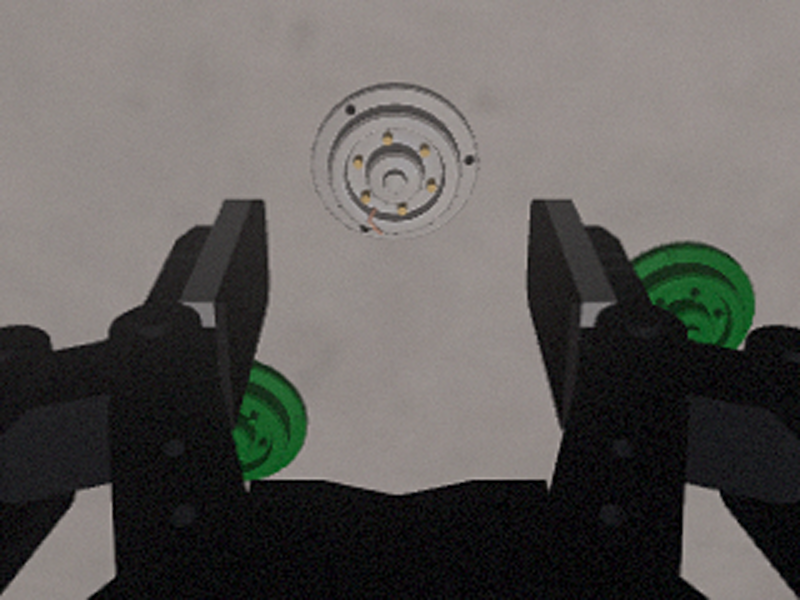

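Call:
carry_out --targets '[118, -0.9, 0.9, -15, 0, 118, 0, 0, -12, 0, 118, 0, 0, -3, 0, 118, 0, 0, 0, 0, 118, 0, 0, 0, 0, 118, 0, 0, 0, 0]'

```text
t: 15.7
eef_pos: [0.4812, -0.2271, 0.006]
tool_rot: [0.0, 0.627, 0.779, 0.0]
contact_force: [-0.2, -0.6, 0.8]
gripper_width: 0.54
grasp_force: 0.0
```

Call:
carry_out --targets '[118, 0, 0, -3, 0, 118, 0, 0, 0, 0, 118, 0, 0, 0, 0]'

```text
t: 16.0
eef_pos: [0.4808, -0.2269, 0.0026]
tool_rot: [-0.0, 0.627, 0.779, 0.0]
contact_force: [0.3, 1.2, 0.0]
gripper_width: 0.537
grasp_force: 0.0
```

Call:
carry_out --targets '[118, 0, 0, -2, 0, 118, 0, 0, 0, 0, 118, 0, 0, 0, 0]'

```text
t: 16.3
eef_pos: [0.4807, -0.2269, 0.0005]
tool_rot: [-0.0, 0.627, 0.779, -0.0]
contact_force: [1.1, -0.0, -0.3]
gripper_width: 0.537
grasp_force: 0.0
```

Call:
carry_out --targets '[118, 0, 0, -1, 0, 118, 0, 0, 0, 0, 118, 0, 0, 0, 0]'

```text
t: 16.6
eef_pos: [0.4808, -0.2269, -0.0004]
tool_rot: [-0.0, 0.627, 0.779, 0.0]
contact_force: [-0.2, -0.1, -0.8]
gripper_width: 0.538
grasp_force: 0.0
```

Call:
carry_out --targets '[118, 0, 0, -1, 0, 118, 0, 0, 0, 0, 118, 0, 0, 0, 0]'

```text
t: 16.9
eef_pos: [0.4808, -0.2269, -0.0015]
tool_rot: [-0.0, 0.627, 0.779, -0.0]
contact_force: [-0.2, -0.0, -0.4]
gripper_width: 0.539
grasp_force: 0.0
```

Call:
carry_out --targets '[118, 0, 0, -0.7, 0, 118, 0, 0, 0, 0, 118, 0, 0, 0, 0]'

```text
t: 17.2
eef_pos: [0.4808, -0.2269, -0.0022]
tool_rot: [-0.0, 0.627, 0.779, -0.0]
contact_force: [0.6, -0.7, 0.4]
gripper_width: 0.539
grasp_force: 0.0
```

Call:
carry_out --targets '[118, 0, 0, -0.7, 0, 118, 0, 0, 0, 0, 118, 0, 0, 0, 0]'

```text
t: 17.5
eef_pos: [0.4809, -0.2269, -0.0023]
tool_rot: [0.0, 0.627, 0.779, 0.0]
contact_force: [-1.6, 1.3, 6.7]
gripper_width: 0.535
grasp_force: 3.6
```

Call:
carry_out --targets '[118, 0, 0, -0.7, 0, 118, 0, 0, 0, 0, 118, 0, 0, 0, 0]'

```text
t: 17.8
eef_pos: [0.4809, -0.2269, -0.0023]
tool_rot: [0.0, 0.627, 0.779, 0.0]
contact_force: [-3.9, 1.9, 15.4]
gripper_width: 0.533
grasp_force: 7.7
```

Call:
carry_out --targets '[118, 0, 0, 3.9, 0, 118, 0, 0, 0, 0, 118, 0, 0, 0, 0, 255, 0, 0, 0, 0, 255, 0, 0, 0, 0, 255, 0, 0, 0, 0, 255, 0, 0, 0, 0]' --newtons 30

```text
t: 18.5
eef_pos: [0.4808, -0.2269, 0.0005]
tool_rot: [-0.0, 0.627, 0.779, -0.0]
contact_force: [-1.2, 0.5, 5.1]
gripper_width: 0.399
grasp_force: 29.3
```

Call:
carry_out --targets '[255, 0, 0, 10, 0, 255, 0, 0, 30, 0, 255, 0, 0, 40, 0, 255, 0, 0, 40, 0, 255, 0, 20, 40, 0, 255, -2, 35, 30, 0, 255, -2, 40, 10, 0, 255, -2, 40, 0, 0, 255, -2, 40, 0, 0, 255, -2, 40, 0, 0, 255, -2, 35, 0, 0, 255, 0, 20, 0, 0, 255, 0, 10, 0, 0, 255, 0, 0, 0, 0, 255, 0, 0, 0, 0, 255, 0, 0, 0, 0, 255, 0, 0, 0, 0]'

```text
t: 20.2
eef_pos: [0.4688, 0.0518, 0.2003]
tool_rot: [0.0, 0.627, 0.779, -0.0]
contact_force: [-1.1, -0.5, 0.1]
gripper_width: 0.399
grasp_force: 30.0
```

Call:
carry_out --targets '[255, 0, 0, 0, 0, 255, 0, 0, 0, 0, 255, 0, 0, 0, 0]'

```text
t: 20.5
eef_pos: [0.4688, 0.0529, 0.2004]
tool_rot: [-0.0, 0.627, 0.779, -0.0]
contact_force: [-0.0, -0.6, -0.1]
gripper_width: 0.401
grasp_force: 30.0
```

```bash
python3 - <<'E'
from h import *
c=cam('wrist'); save(c,'w7'); o=bot.get_obs(); print(o['t'],o['eef_pos'],o['tool_rot'],o['contact_force'],o['gripper_width'])
p=o['eef_pos']; print('flange ctr pred',proj(c,[[p[0],p[1],p[2]+.0025]]),'nest pred',proj(c,[[.4689,.0571,.1588]]))
cv2.imwrite('pics/w7b.png',cv2.resize(c['frame'][100:400,80:480],(800,600),interpolation=cv2.INTER_CUBIC)[:,:,::-1])
E
```

```text
20.55 [0.46883734 0.05299629 0.20040189] [1.13945433e-05 6.26657116e-01 7.79295104e-01 3.76994822e-06] [ 0.09582315  0.81252565 -0.82463517] 0.3940676002689081
flange ctr pred [[280.50795904 276.8971323 ]] nest pred [[281.68109375 234.39438458]]
```

View pics/w7b.png

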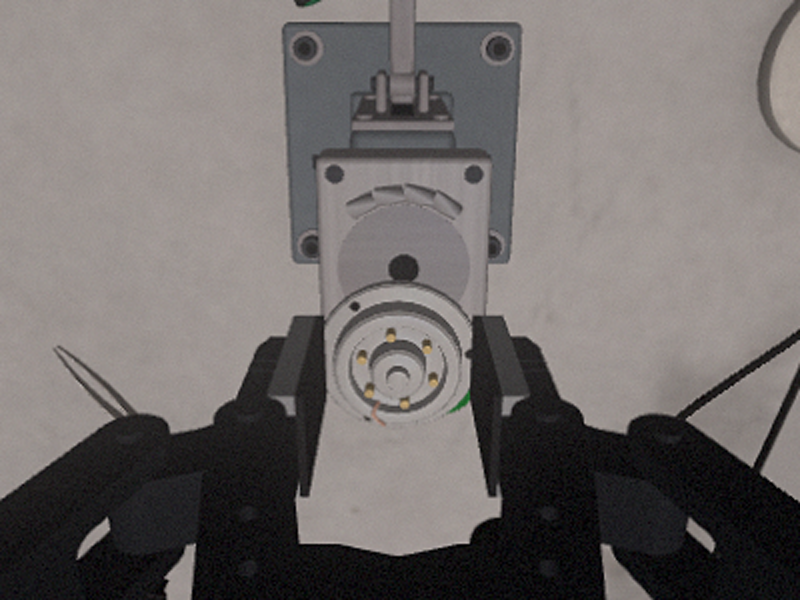

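Call:
carry_out --targets '[255, 0.6, 4.2, -10, 0, 255, 0, 0, -14, 0, 255, 0, 0, 0, 0, 255, 0, 0, 0, 0, 255, 0, 0, 0, 0, 255, 0, 0, 0, 0]'

```text
t: 21.15
eef_pos: [0.4698, 0.0574, 0.1769]
tool_rot: [0.0, 0.627, 0.779, 0.0]
contact_force: [-0.1, -0.0, -0.2]
gripper_width: 0.399
grasp_force: 30.0
```

Call:
carry_out --targets '[255, 0, 0, 0, 0, 255, 0, 0, 0, 0]'

```text
t: 21.35
eef_pos: [0.4696, 0.0573, 0.1767]
tool_rot: [0.0, 0.627, 0.779, 0.0]
contact_force: [-0.1, -0.8, -0.0]
gripper_width: 0.395
grasp_force: 30.0
```

Call:
carry_out --targets '[255, 0, 0, -5, 0, 255, 0, 0, -5, 0, 255, 0, 0, -3, 0, 255, 0, 0, 0, 0, 255, 0, 0, 0, 0]'

```text
t: 21.85
eef_pos: [0.4694, 0.0573, 0.1632]
tool_rot: [-0.0, 0.627, 0.779, -0.0]
contact_force: [0.2, -0.8, -0.3]
gripper_width: 0.395
grasp_force: 30.0
```

Call:
carry_out --targets '[255, 0, 0, -2, 0, 255, 0, 0, 0, 0, 255, 0, 0, 0, 0]'

```text
t: 22.15
eef_pos: [0.4694, 0.0573, 0.1614]
tool_rot: [0.0, 0.627, 0.779, 0.0]
contact_force: [-0.1, 0.3, 0.4]
gripper_width: 0.396
grasp_force: 30.0
```

Call:
carry_out --targets '[255, 0, 0, -1, 0, 255, 0, 0, 0, 0, 255, 0, 0, 0, 0]'

```text
t: 22.45
eef_pos: [0.4694, 0.0573, 0.1604]
tool_rot: [-0.0, 0.627, 0.779, -0.0]
contact_force: [0.1, -0.3, -0.0]
gripper_width: 0.402
grasp_force: 30.0
```

Call:
carry_out --targets '[255, 0, 0, -1, 0, 255, 0, 0, 0, 0, 255, 0, 0, 0, 0]'

```text
t: 22.75
eef_pos: [0.4695, 0.0574, 0.1594]
tool_rot: [0.0, 0.627, 0.779, 0.0]
contact_force: [0.1, -0.4, 0.1]
gripper_width: 0.394
grasp_force: 30.0
```

No contact yet, and it is inside the walls. Continue to seating contact.

Call:
carry_out --targets '[255, 0, 0, -0.6, 0, 255, 0, 0, 0, 0, 255, 0, 0, 0, 0]'

```text
t: 23.05
eef_pos: [0.4696, 0.0573, 0.1592]
tool_rot: [0.0, 0.627, 0.779, 0.0]
contact_force: [-1.7, -0.1, 5.0]
gripper_width: 0.397
grasp_force: 31.1
```

Call:
carry_out --targets '[255, 0, 0, -0.5, 0, 255, 0, 0, 0, 0, 255, 0, 0, 0, 0]'

```text
t: 23.35
eef_pos: [0.4696, 0.0573, 0.159]
tool_rot: [0.0, 0.627, 0.779, 0.0]
contact_force: [-1.7, -0.2, 8.4]
gripper_width: 0.402
grasp_force: 32.0
```

Call:
carry_out --targets '[255, 0, 0, 0.4, 0, 255, 0, 0, 0, 0, 120, 0, 0, 0, 0, 80, 0, 0, 0, 0, 50, 0, 0, 0, 0, 50, 0, 0, 0, 0, 50, 0, 0, 10, 0, 50, 0, 0, 20, 0, 50, 0, 0, 30, 0, 50, 0, 0, 40, 0, 50, 0, 0, 0, 0, 50, 0, 0, 0, 0, 50, 0, 0, 0, 0, 50, 0, 0, 0, 0]'

```text
t: 24.75
eef_pos: [0.4686, 0.0571, 0.2577]
tool_rot: [-0.001, 0.627, 0.779, -0.001]
contact_force: [0.1, -0.2, -0.1]
gripper_width: 0.805
grasp_force: 0.0
```

```bash
python3 - <<'E'
from h import *
c=cam('wrist'); save(c,'w8'); o=bot.get_obs(); print(o['t'],o['eef_pos'],o['contact_force'])
n=np.array([.4691,.0573,.1588]); print('pred flange ctr(top)',proj(c,[n+[0,0,.003]]),'pred body top ctr',proj(c,[n+[0,0,.013]]))
d=cam('side'); save(d,'side8')
x,y=proj(c,[n])[0].astype(int); m=np.zeros((600,800,3),np.uint8)
m[:,:560]=cv2.resize(c['frame'][y-75:y+75,x-70:x+70],(560,600),interpolation=cv2.INTER_CUBIC)
m[:240,560:]=cv2.resize(d['frame'][140:220,230:310],None,fx=3,fy=3,interpolation=cv2.INTER_CUBIC); print('crop origin',x-70,y-75)
cv2.imwrite('pics/m8.png',m[:,:,::-1])
E
```

```text
24.8 [0.46875393 0.05714516 0.25768863] [-0.1637081  -0.51647348  0.20260143]
pred flange ctr(top) [[280.63731215 212.74317138]] pred body top ctr [[280.6953443  216.98591558]]
crop origin 210 136
```

View pics/m8.png

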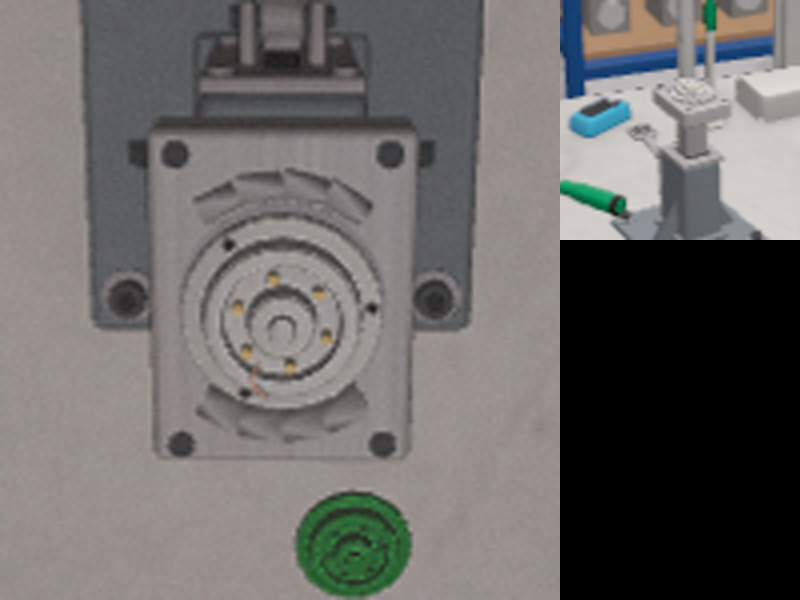

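```bash
python3 -c "
from station import bot; print(bot.hand_in())"
```

```text
the job is handed in; nothing more can be done
None
```

The job is handed in at about 25 s of the 67 s allowed: I let the column down to its stop, raised it four clicks so it hangs on the pawl at about 37 mm of lift, and seated the sensor flange down and flat in the nest, leaving the other items where they were.

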